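# Locate a chocolate mould in the filling board's stops

### The arm

A 6-joint arm with a two-finger parallel gripper is mounted at the origin on the work surface. World frame = base frame: x ahead of the robot, y to its left, z up, the work surface at z = 0. Lengths are in mm, angles in degrees, forces in N, time in s.
With the tool pointing down it reaches from about 350 to 850 mm from the base axis. Payload 8.1 kg.
Tool frame: the origin (TCP) lies where the fingers leave the gripper's body, on its centre line; the fingertips stand 73 mm ahead of it and the grasp point (between the pads) lies 54 mm ahead of it; z points along the fingers, y is the line along which they close (so a half turn about z gives the same grasp; the last joint's range is limited). The gripper opens to 85 mm and grips with 20 to 120 N. Pads are 22 mm wide; open, the fingers measure 114 mm over their backs; the gripper's body (76 mm by 85 mm) begins 54 mm behind the grasp point. The pads swing forward as they close: fully open they stand 13 mm farther back than shut.
Start: joints at [64.779, 7.471, 85.268, -0, 87.261, -4.893], TCP at [208.421, 562.643, 303.892] pointing down, gripper open.
Joint ranges: [-169.43, 169.43], [-51.17, 129.36], [1.28, 143.12], [-76.62, 256.62], [0, 156.53], [-152.29, 152.29]. Speed limits (degrees/s): [136.94, 136.94, 159.86, 180, 180, 180].

### API

Orientations are given as [roll, pitch, yaw] about the fixed x, y, z axes, in that order (R = Rz(yaw) Ry(pitch) Rx(roll)).
In Python, from bench import sense, optics, r gives the robot as it stands.
- The arm moves only by the tool servo_tool, never from a script. Its argument "plan" is a list that holds one entry, the list of rows, each a list of 5 numbers: the shift along the world's x, y, z in m, then the turn about the world's z in degrees, then the finger opening in m, from 0 to 0.0854. A call has 1 to 10 rows; each row shifts and turns the commanded pose from where the row before left it; what a row does not reach is not made up. A row lasts 1/10 s, in which the tool goes at most 50 mm and 8.59 degrees, less where a joint would pass 70% of its speed; a pose out of reach is approached as far as the arm can. A call is refused whole if a number of a shift passes 0.05 or a number of a turn 8.59, either way. A call with a gripper value outside its range is refused whole. The fingers move at their own pace and stop on an object; "force" is the grip in N (left out, the last holds). Time passes only in rows, so rows that do not move let the fingers close. It gives the time, the measured TCP pose, the force, the opening and the grip force at its end, in the units of the state.
- sense(): the state, without advancing time (a new reading comes with each control period).
- optics.snapshot(name): name is "scene" or "top" or "wrist"; returns a dict with "frame" (400x640x3 uint8, blue, green, red), "fx", "fy", "cx", "cy" (pixels), "cam_to_world" (4x4, takes a point from camera to world coordinates). Camera axes: x right, y down, z forward; pixel columns grow to the right and rows downward; lengths in mm; the calibration is good to about 2 mm. A picture is of the moment at which its call begins. There is no depth.
- r.hand_in(): hands the job in; it is judged then, once.
The state is a dict: "time": time; "joint_pos": joint angles; "qd": joint speeds; "joint_efforts": joint torques, N m; "tool_pos": TCP position; "tcp_rot": TCP orientation; "ft_force": force on the tool from outside, world axes, zero at the start; "wrist_torque": the same for the moment, N m; "finger_gap": finger opening in mm; "grip_force": force on a finger pad.
Only numpy, scipy, OpenCV 4.12 (cv2) and the standard library are available. Lean on these libraries where they do the work, as an engineer would, in place of code of your own. Each camera call takes 0.05 s, during which the arm holds its last target. There are 200 camera calls.

### The job

Push the chocolate mould with the round cavities along the white filling board, without picking it up, until it sits square and flush in the corner where the long back fence meets the short side stop. Once it is home, and not before, push the sliding end stop along the fence until it rests against the free end of the mould, with the mould still home. Leave all the other things where they are.

Things in the scene. Friction and masses are not known exactly. Their poses are not given: they have to be found in the camera images.
- board: White filling board lying fixed on the table, 300 mm (its x) by 520 mm (its y), 10 mm thick, within 7 degrees of the world axes. Origin: centre of its underside. Two steel bars, 15 mm wide and 16 mm above its top, are fixed on it and form a corner at its far left: the long back fence (along y, at +x) and the short side stop (along x, at +y).
- fence (a point): Right end of the back fence's front face, at board level; board axes. The face looks to the board's -x. The fence runs from here 415 mm to +y and is 15 mm thick. At x = +80, y = -250 mm in the board's frame.
- side_stop (a point): Near end of the side stop's inner face, at board level; board axes. The face looks to the board's -y, and runs from here 120 mm in +x to the fence. At x = -40, y = +150 mm in the board's frame.
- home (a point): Point on the board's top, at (+32.5, +75, +10) mm in the board's frame and with its axes: where the origin of the round-cavity mould is when it is flush in the corner.
- round_mould: The mould to push: loose rigid ivory plastic block, 95 (its x) by 150 (its y) by 24 mm high, about 0.35 kg, with 15 round cavities (3 rows of 5) in its top and plain upright sides. Flat on the board, up to 23 degrees off square, 40 to 80 mm short of home in x, 50 to 110 mm in y. Origin: centre of its underside. Slides under a few newtons.
- end_stop (a joint): Travel in m of the aluminium end stop that slides on the back fence along the board's +y, towards the mould. 0 is at the right end (-y); it starts between 0 and 0.03. At 0.23 its face meets the end of a mould that is home. It stays where left; sliding takes 2 to 3 N. Its carriage on the fence is 45 mm long and, with a black screw, 46 mm high above the board.
- stop_face (a point): Point on the end stop's contact face (towards the board's +y), 15 mm above the board's top; board axes. The face is the side of an arm across the board, from 40 mm in -x of this point to the fence 50 mm away in +x; 18 mm thick (back face 18 mm to -y), 2 to 30 mm above the board. The carriage lies from 46 to 72 mm in +x and 45 mm to -y.
- bar_mould: Bystander: mould of the same plastic and outer size but with three long rectangular cavities, on the table left of the board. Origin: centre of its underside.
- ramekin: Bystander: small white cup, 68 mm wide, 42 mm high, standing on the board's near left (about x = -105, y = +215 mm of the board). Origin: centre of its underside.
- cutter: Bystander: thin steel ring cutter, 52 mm wide, 35 mm high, standing on the board's near right (about x = -110, y = -205 mm of the board). Origin: centre of its underside.
- palette_knife: Bystander: spatula lying on the table right of the board.
- bowl: Bystander: steel bowl, 130 mm wide, 60 mm high, on the table far left.
- brush: Bystander: brush lying on the table beyond the board.
- bottle: Bystander: amber bottle, 56 mm wide, 150 mm high, on the table right of the board.
Not all that is in view belongs to the job. What is shaped like the round_mould but red is not meant.

How it is judged (in metres and radians):
On the way, in this order (a step that is already met when the one before it is completed fails the run):
1. the round-cavity mould is flush in the corner while the end stop is still back (x of round_mould in the frame of home between -0.004 and 0.004 m and y of round_mould in the frame of home between -0.004 and 0.004 m and angle between the y axis of round_mould and the y axis of board, either way round below 0.035 rad and z of round_mould in the frame of home below 0.003 m and value of joint end_stop below 0.06 m), for 0.2 s.
2. the end stop rests against the mould's free end (y of round_mould in the frame of stop_face below 0.079 m), for 0.2 s.
At the end, for the whole second after the job is handed in: The round-cavity mould lies flat on the board within 4 mm of the flush position in the corner in each direction and within 2 degrees of square, at rest, and the end stop's face is within 4 mm of the mould's free end (x of round_mould in the frame of home between -0.004 and 0.004 m and y of round_mould in the frame of home between -0.004 and 0.004 m and angle between the y axis of round_mould and the y axis of board, either way round below 0.035 rad and z of round_mould in the frame of home below 0.003 m and linear speed of round_mould below 0.01 m/s and y of round_mould in the frame of stop_face below 0.079 m and velocity of joint end_stop below 0.01 m/s); the robot touches nothing.
It fails at once if the mould was lifted or tipped (z of round_mould in the frame of home above 0.012 m or angle between round_mould's own z axis and vertical above 0.12 rad).
It fails at once if the end stop was brought up before the mould was home (value of joint end_stop above 0.06 m and not (horizontal distance between round_mould and home below 0.012 m and angle between the y axis of round_mould and the y axis of board, either way round below 0.1 rad)).
It fails at once if another thing was moved more than 20 mm, lifted or knocked over (distance of any of bar_mould, ramekin, cutter, palette_knife, bowl, brush, bottle from where it was at the start of the episode above 0.02 m).
It also fails if it takes over 64 s, if anything falls off the work surface, if the arm or the gripper's body presses on something with over 40 N, if the wrist force passes 120 N, or if a joint passes its speed limit or range.

## Working session

There is one attempt and no reset: what is moved stays moved. The work goes in short steps, Python scripts to look and compute and a tool call to move; the robot and the scene stay as the last step left them, time stands still between calls to the robot, and variables do not carry over. Pictures are saved under pics/ and viewed, at most 10 in all, crops included, and the job is handed in when it is done.

Besides the shell and the picture viewer there is one more tool, called after "Emit:" as name([rows], argument=value, ...), one row to a line, values as JSON. servo_tool: Moves the arm, as the interface text tells. Its arguments: {"type":"object","properties":{"plan":{"type":"array"},"force":{"type":"number"}},"required":["plan"]}

```bash
ls; mkdir -p pics; python3 - <<'E'
from bench import sense, optics, r
import cv2
print(sense())
for n in("scene","top"):
    s=optics.snapshot(n); cv2.imwrite(f"pics/{n}0.png",s["frame"]); print(n,s["fx"],s["fy"],s["cx"],s["cy"],s["cam_to_world"])
E
```

```text
pics
{'time': 0.0, 'joint_pos': array([ 6.47792203e+01,  7.51661774e+00,  8.53287147e+01, -5.27294189e-05,
        8.72606312e+01, -4.89104269e+00]), 'qd': array([ 0.05482499,  0.03693481, -0.06145008,  0.08590142, -0.03587047,
       -0.0385888 ]), 'joint_efforts': array([-3.34514072e-03, -5.69383335e+01, -5.00571477e+01, -4.63594879e-04,
        1.43153826e-02,  1.65097696e-07]), 'tool_pos': array([208.2388085 , 562.27058908, 302.83396967]), 'tcp_rot': array([-1.79894418e+02, -8.98210394e-03,  1.59670257e+02]), 'ft_force': array([ 0.89075078,  0.03818252, -0.40282432]), 'wrist_torque': array([-0.03516904, -0.00355307, -0.01449759]), 'grip_force': 0.0, 'finger_gap': 85.44396618856244}
scene 421.60746674709503 421.60746674709503 319.24934802677984 199.56251726160812 [[ 8.49544771e-01  3.44712580e-01 -3.99308050e-01  9.82730520e+02]
 [ 5.27479165e-01 -5.64115356e-01  6.35247665e-01 -7.06653558e+02]
 [-6.27794176e-03 -7.50298009e-01 -6.61069955e-01  8.26357703e+02]
 [ 0.00000000e+00  0.00000000e+00  0.00000000e+00  1.00000000e+00]]
top 456.9911137371035 456.9911137371035 315.3216490932419 192.1556899302802 [[ 1.68829996e-02 -9.98326409e-01  5.53113445e-02  4.47466633e+02]
 [-9.99719018e-01 -1.77753875e-02 -1.56818275e-02  2.82321101e+01]
 [ 1.66387632e-02 -5.50310467e-02 -9.98346000e-01  1.30910075e+03]
 [ 0.00000000e+00  0.00000000e+00  0.00000000e+00  1.00000000e+00]]
```

View pics/top0.png

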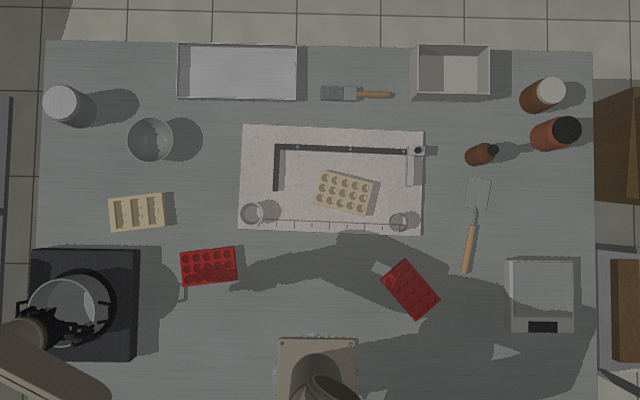

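View pics/scene0.png

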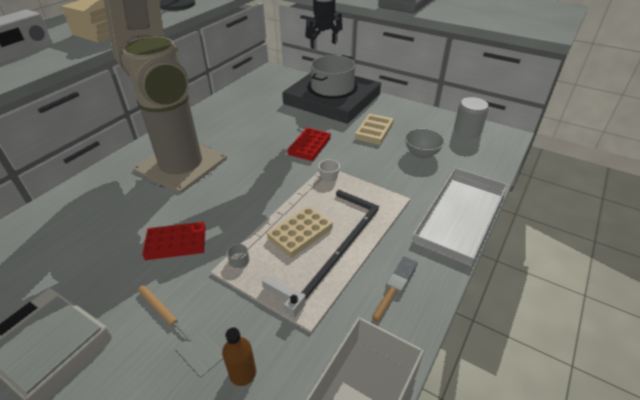

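The top view shows the board at about (238–424, 124–235), the round mould at (345,192) and the end stop at (415,160). The bars form the corner at (276,147). I'll enlarge this area.

```bash
python3 - <<'E'
import cv2
a=cv2.imread("pics/top0.png")[118:243,232:432]
cv2.imwrite("pics/crop0.png",cv2.resize(a,None,fx=4,fy=4,interpolation=cv2.INTER_CUBIC))
E
```

```text
(no output)
```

View pics/crop0.png

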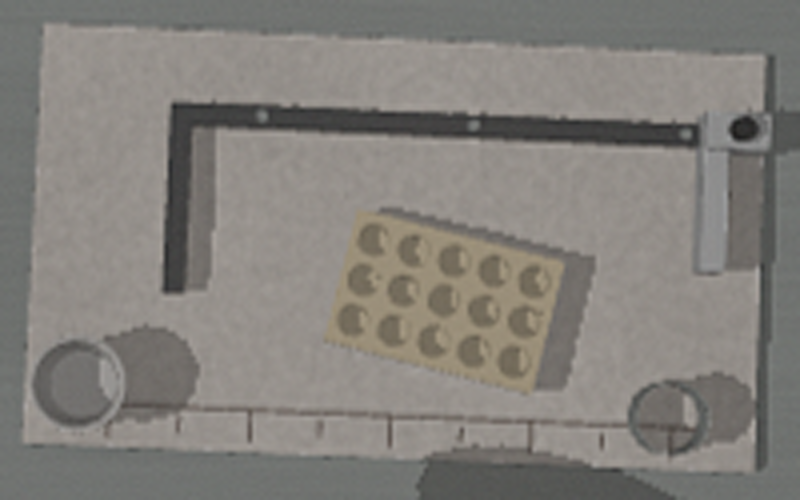

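The crop shows these corners: board (44,24), (767,54), (757,471), (24,443); mould top (361,208), (564,262), (531,393), (325,342); inner corner of the bars (190,127).

```bash
cat > h.py <<'E'
import numpy as np, cv2
from scipy.optimize import least_squares
def ray(s,px,z):
    T=np.array(s["cam_to_world"]);d=np.array([(px[0]-s["cx"])/s["fx"],(px[1]-s["cy"])/s["fy"],1.])
    d=T[:3,:3]@d;o=T[:3,3];return (o+d*(z-o[2])/d[2])[:2]
def R(t): t=np.radians(t);return np.array([[np.cos(t),-np.sin(t)],[np.sin(t),np.cos(t)]])
def fit(P,L,t0=0):  # world = R L + p
    P=np.array(P);L=np.array(L,float)
    f=lambda v:((R(v[2])@L.T).T+v[:2]-P).ravel()
    q=least_squares(f,[*P.mean(0),t0]);return q.x,f(q.x).reshape(-1,2).round(1)
def rect(x,y): return [[x/2,y/2],[x/2,-y/2],[-x/2,-y/2],[-x/2,y/2]] # TL TR BR BL in top image
E
python3 - <<'E'
from h import *
from bench import optics
s=optics.snapshot("top")
c=lambda u,v:((u+.5)/4-.5+232,(v+.5)/4-.5+118)
b=[ray(s,c(*p),10) for p in[(44,24),(767,54),(757,471),(24,443)]]
q,e=fit(b,rect(300,520)); print("board",q,e)
m=[ray(s,c(*p),34) for p in[(361,208),(564,262),(531,393),(325,342)]]
w,e=fit(m,rect(95,150)); print("mould",w,e)
tob=lambda p:R(q[2]).T@(np.array(p)-q[:2])
print("mould in board",tob(w[:2]),w[2]-q[2])
print("home world",R(q[2])@[32.5,75]+q[:2])
print("corner",tob(ray(s,c(190,127),26)),"fence top right",tob(ray(s,c(694,147),26)),"sidestop near",tob(ray(s,c(183,292),26)))
print("stop arm tip L",tob(ray(s,c(697,271),40)),"R",tob(ray(s,c(721,271),40)),"cup",tob(ray(s,c(80,383),42+10)),"cutter",tob(ray(s,c(668,417),45)))
E
```

```text
board [556.98671669 -37.43203647  -1.22828162] [[ 0.3 -0. ]
 [ 0.4 -0.2]
 [-0.3  0.2]
 [-0.4 -0. ]]
mould [517.39458921 -69.11938327 -13.51592455] [[-0.6  1.8]
 [-0.3 -1.1]
 [-0.6 -1.1]
 [ 1.4  0.4]]
mould in board [-38.90378285 -32.52875935] -12.287642924987276
home world [591.08694271  36.85406307]
corner [ 77.46455866 151.4359167 ] fence top right [  77.76428025 -205.60848163] sidestop near [-39.27838481 151.36493184]
stop arm tip L [ -11.30065735 -207.16790365] R [ -10.63660056 -223.97553827] cup [-105.9296055   217.36535569] cutter [-113.77016266 -188.74573129]
```

Emit:
servo_tool([
  [[0.014,-0.039,0,1.9,0.0854],[0.014,-0.039,0,1.9,0.0854],[0.014,-0.039,0,1.9,0.0854],[0.014,-0.039,0,1.9,0.0854],[0.014,-0.039,0,1.9,0.0854],[0.014,-0.039,0,1.9,0.0854],[0.014,-0.039,0,1.9,0.0854],[0.014,-0.039,0,1.9,0.0854],[0.014,-0.039,0,1.9,0.0854],[0.014,-0.039,0,1.9,0.0854]],
])

```text
time: 1.15
tool_pos: [348.5, 171.1, 303.8]
tcp_rot: [180.0, 0.0, 178.8]
ft_force: [1.2, 0.9, -0.0]
finger_gap: 85.1
grip_force: 0.0
```

Emit:
servo_tool([
  [[0.014,-0.039,0,0,0.0854],[0.014,-0.039,0,0,0.0854],[0.014,-0.039,0,0,0.0854],[0.014,-0.039,-0.03,0,0.0854],[0.014,-0.039,-0.04,0,0.0854],[0.014,-0.039,-0.04,0,0.0854],[0,0,0,0,0.0854],[0,0,0,0,0.0854]],
])

```text
time: 1.95
tool_pos: [427.6, -50.6, 204.0]
tcp_rot: [179.9, -0.2, 178.5]
ft_force: [0.3, -0.0, 0.5]
finger_gap: 85.6
grip_force: 0.0
```

Emit:
servo_tool([
  [[0,-0.005,-0.03,0,0.0854],[0,0,-0.03,0,0.0854],[0,0,-0.025,0,0.0854],[0,0,-0.01,0,0.0854],[0,0,0,0,0.0854],[0,0,0,0,0.0854]],
])

```text
time: 2.55
tool_pos: [429.5, -54.9, 111.8]
tcp_rot: [-180.0, 0.1, 178.7]
ft_force: [-0.0, -0.9, 0.8]
finger_gap: 85.5
grip_force: 0.0
```

```bash
python3 - <<'E'
from bench import sense, optics
import cv2
s=sense();print(s["tool_pos"],s["tcp_rot"],s["ft_force"])
a=optics.snapshot("scene")["frame"][130:330,180:440]
cv2.imwrite("pics/s1.png",cv2.resize(a,None,fx=3,fy=3,interpolation=cv2.INTER_CUBIC))
E
```

```text
[429.47828567 -54.90517299 111.82045247] [-1.79976749e+02  1.25462532e-01  1.78721769e+02] [-0.03033166 -0.87966871  0.80436009]
```

View pics/s1.png

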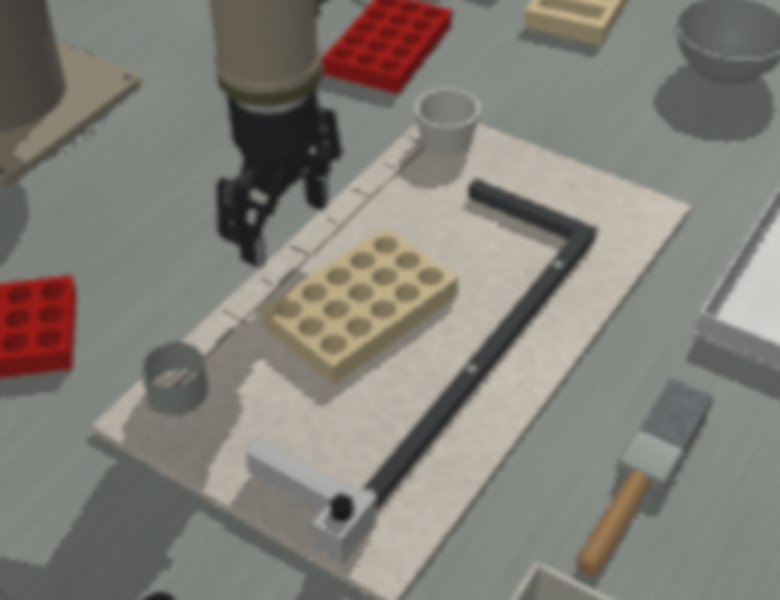

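The gripper is in front of the mould, with its right fingertip at crop (253,262), which is image (264,217). I'll get the tip height from that.

```bash
python3 - <<'E'
from h import *
from bench import optics
s=optics.snapshot("scene")
for p in[(253,262),(318,208)]:
    for z in(20,30,40,50,60): print(p,z,ray(s,(180+(p[0]+.5)/3-.5,130+(p[1]+.5)/3-.5),z).round())
E
```

```text
(253, 262) 20 [404. -74.]
(253, 262) 30 [411. -81.]
(253, 262) 40 [418. -89.]
(253, 262) 50 [425. -97.]
(253, 262) 60 [ 432. -105.]
(318, 208) 20 [411.  20.]
(318, 208) 30 [418.  11.]
(318, 208) 40 [425.   2.]
(318, 208) 50 [433.  -7.]
(318, 208) 60 [440. -16.]
```

Emit:
servo_tool([
  [[0,-0.007,-0.015,0,0.0854],[0,-0.007,-0.015,0,0.0854],[0,0,-0.007,0,0.0854],[0,0,0,0,0.0854],[0,0,0,0,0.0854]],
])

```text
time: 3.15
tool_pos: [428.9, -69.1, 73.9]
tcp_rot: [-180.0, 0.0, 178.7]
ft_force: [-1.0, -0.9, 1.1]
finger_gap: 85.4
grip_force: 0.0
```

Emit:
servo_tool([
  [[0.007,0,0,0,0.0854],[0.007,0,0,0,0.0854],[0.007,0,0,0,0.0854],[0.007,0,0,0,0.0854],[0.007,0,0,0,0.0854],[0.007,-0.001,0,0,0.0854],[0.007,0,0,0,0.0854],[0.007,0,0,0,0.0854],[0.007,0,0,0,0.0854],[0.007,0,0,0,0.0854]],
])

```text
time: 4.15
tool_pos: [498.9, -70.1, 73.0]
tcp_rot: [180.0, -0.0, 178.7]
ft_force: [-2.8, -0.2, 1.9]
finger_gap: 85.6
grip_force: 1.6
```

Emit:
servo_tool([
  [[0.005,0,0,0,0.0854],[0.005,0,0,0,0.0854],[0.005,0,0,0,0.0854],[0.003,0,0,0,0.0854],[0,0,0,0,0.0854]],
])

```text
time: 4.65
tool_pos: [517.1, -70.2, 73.3]
tcp_rot: [-180.0, 0.1, 178.7]
ft_force: [-0.4, 0.1, 1.0]
finger_gap: 85.6
grip_force: 0.0
```

```bash
python3 - <<'E'
from bench import optics
import cv2
a=optics.snapshot("scene")["frame"][130:330,180:440]
cv2.imwrite("pics/s2.png",cv2.resize(a,None,fx=3,fy=3,interpolation=cv2.INTER_CUBIC))
E
```

```text
(no output)
```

View pics/s2.png

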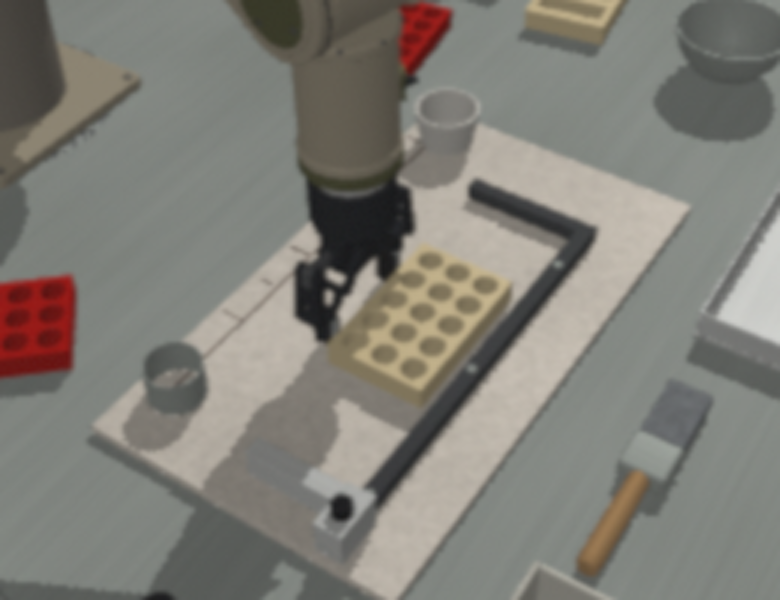

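The mould is square to the fingers and almost at the fence; its top far corners are at crop (512,290) and (420,395). I'll keep pushing gently.

Emit:
servo_tool([
  [[0.004,0,0,0,0.0854],[0.004,0,0,0,0.0854],[0.003,0,0,0,0.0854],[0.001,0,0,0,0.0854],[0,0,0,0,0.0854]],
])

```text
time: 5.2
tool_pos: [528.7, -70.2, 73.2]
tcp_rot: [-180.0, 0.0, 178.7]
ft_force: [-1.0, -1.1, -0.3]
finger_gap: 85.3
grip_force: 0.2
```

Emit:
servo_tool([
  [[0.002,0,0,0,0.0854],[0.002,0,0,0,0.0854],[0,0,0,0,0.0854]],
])

```text
time: 5.5
tool_pos: [529.6, -70.1, 72.5]
tcp_rot: [180.0, -0.4, 178.7]
ft_force: [-19.0, 0.1, 14.5]
finger_gap: 85.2
grip_force: 9.5
```

Emit:
servo_tool([
  [[-0.015,0,0,0,0.0854],[-0.015,0,0,0,0.0854],[0,0,0.04,0,0.06],[0,0,0.04,0,0.04],[0.01,-0.02,0.02,-8,0.04],[0.02,-0.02,0,-8,0.04],[0.02,-0.02,0,-8,0.04],[0.02,-0.02,0,-8,0.04],[0.015,-0.02,0,-8,0.04],[0,-0.005,0,-8,0.04]],
])

```text
time: 6.5
tool_pos: [589.2, -177.3, 173.6]
tcp_rot: [179.9, 0.1, 130.3]
ft_force: [-0.3, 0.1, 0.1]
finger_gap: 40.2
grip_force: 0.0
```

Emit:
servo_tool([
  [[0,0,0,-8,0.04],[0,0,0,-8,0.04],[0,0,0,-8,0.04],[0,0,0,-8,0.04],[0,0,0,-8,0.04],[0,0,0,-2,0.04],[0,0,0,0,0.04],[0,0,0,0,0.04]],
])

```text
time: 7.3
tool_pos: [587.6, -175.2, 173.3]
tcp_rot: [180.0, 0.0, 88.8]
ft_force: [0.2, -0.2, -0.0]
finger_gap: 40.0
grip_force: 0.0
```

```bash
python3 - <<'E'
from bench import optics
import cv2
a=optics.snapshot("top")["frame"][118:243,232:432]
cv2.imwrite("pics/t3.png",cv2.resize(a,None,fx=4,fy=4,interpolation=cv2.INTER_CUBIC))
E
```

```text
(no output)
```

View pics/t3.png

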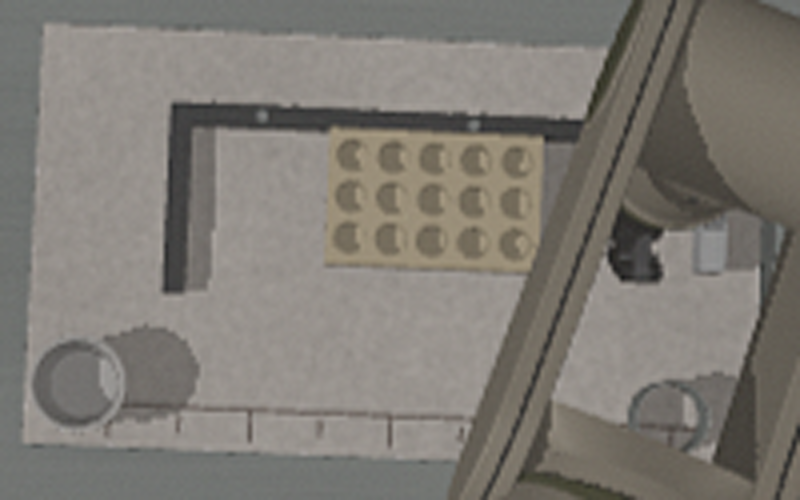

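The mould is flush with the fence. Its left edge is at u≈330 and the side stop's face at u≈190, so about 99 mm remain. The fingers at (635,250) are behind its free end, so I'll descend and push +y.

Emit:
servo_tool([
  [[0,0,-0.03,0,0.04],[0,0,-0.03,0,0.04],[0,0,-0.02,0,0.04],[0,0,-0.009,0,0.04],[0,0,0,0,0.04]],
])

```text
time: 7.85
tool_pos: [587.0, -175.0, 83.2]
tcp_rot: [-179.9, -0.0, 88.7]
ft_force: [0.5, 0.2, 0.0]
finger_gap: 39.7
grip_force: 0.0
```

Emit:
servo_tool([
  [[0,0.007,0,0,0.04],[0,0.007,0,0,0.04],[0,0.007,0,0,0.04],[0,0.007,0,0,0.04],[0,0.007,0,0,0.04],[0.001,0.007,0,0,0.04],[0,0.007,0,0,0.04],[0,0.007,0,0,0.04],[0,0.007,0,0,0.04]],
])

```text
time: 8.75
tool_pos: [588.6, -112.2, 84.5]
tcp_rot: [180.0, 0.0, 88.7]
ft_force: [0.1, -3.4, 2.8]
finger_gap: 40.5
grip_force: 1.9
```

Emit:
servo_tool([
  [[0,0.007,0,0,0.04],[0,0.007,0,0,0.04],[0.001,0.007,0,0,0.04],[0,0.007,0,0,0.04],[0,0.007,0,0,0.04],[0,0.007,0,0,0.04],[0,0.006,0,0,0.04],[0,0.004,0,0,0.04],[0,0.002,0,0,0.04],[0,0,0,0,0.04]],
])

```text
time: 9.75
tool_pos: [589.2, -57.5, 83.8]
tcp_rot: [-180.0, -0.0, 88.7]
ft_force: [1.0, -0.7, 1.2]
finger_gap: 40.2
grip_force: 0.3
```

Emit:
servo_tool([
  [[0,0.003,0,0,0.04],[0,0.003,0,0,0.04],[0,0,0,0,0.04]],
])

```text
time: 10.05
tool_pos: [589.1, -51.6, 83.8]
tcp_rot: [-180.0, -0.0, 88.7]
ft_force: [0.8, -1.2, 0.4]
finger_gap: 39.8
grip_force: 0.3
```

Emit:
servo_tool([
  [[0,0.002,0,0,0.04],[0,0.002,0,0,0.04],[0,0,0,0,0.04]],
])

```text
time: 10.35
tool_pos: [589.1, -47.7, 83.8]
tcp_rot: [-180.0, -0.0, 88.7]
ft_force: [-0.9, -0.0, -0.2]
finger_gap: 39.7
grip_force: 0.0
```

Emit:
servo_tool([
  [[0,0.002,0,0,0.04],[0,0.002,0,0,0.04],[0,0,0,0,0.04]],
])

```text
time: 10.65
tool_pos: [589.1, -46.0, 84.0]
tcp_rot: [-180.0, 0.2, 88.7]
ft_force: [-2.1, -10.9, -1.3]
finger_gap: 39.8
grip_force: 5.6
```

Emit:
servo_tool([
  [[0,-0.015,0,0,0.04],[0,-0.015,0,0,0.04],[0,0,0.045,0,0.04],[0,0,0.045,0,0.04],[0,-0.04,0,0,0.04],[-0.003,-0.04,0,0,0.04],[-0.003,-0.04,0,0,0.04],[0,-0.04,0,0,0.04],[0,-0.04,0,0,0.04],[0,-0.012,0,0,0.04]],
])

```text
time: 11.65
tool_pos: [582.6, -291.0, 174.4]
tcp_rot: [180.0, 0.1, 88.5]
ft_force: [0.4, -0.3, 0.5]
finger_gap: 39.8
grip_force: 0.0
```

Emit:
servo_tool([
  [[0,0,0,0,0.04],[0,0,0,0,0.04]],
])

```text
time: 11.85
tool_pos: [583.2, -285.8, 173.8]
tcp_rot: [-180.0, -0.1, 88.6]
ft_force: [0.8, 0.1, 0.2]
finger_gap: 40.3
grip_force: 0.0
```

```bash
python3 - <<'E'
from bench import optics
import cv2
a=optics.snapshot("top")["frame"][118:243,232:432]
cv2.imwrite("pics/t4.png",cv2.resize(a,None,fx=4,fy=4,interpolation=cv2.INTER_CUBIC))
E
```

```text
(no output)
```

View pics/t4.png

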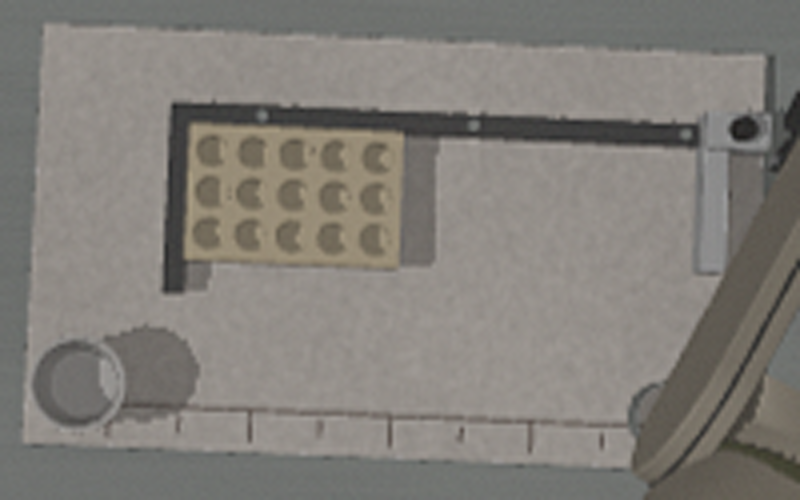

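The mould is flush against both bars, with corners at (190,124), (404,132), (399,269) and (185,261). The end stop has not moved. Next I'll descend behind it and push.

Emit:
servo_tool([
  [[0,0,-0.03,0,0.04],[0,0,-0.03,0,0.04],[0,0,-0.02,0,0.04],[0,0,-0.005,0,0.04],[0,0,0,0,0.04]],
])

```text
time: 12.4
tool_pos: [583.2, -284.6, 88.4]
tcp_rot: [-179.9, -0.1, 88.8]
ft_force: [0.6, 0.6, -0.3]
finger_gap: 40.5
grip_force: 0.0
```

Emit:
servo_tool([
  [[0,0.006,0,0,0.04],[0,0.006,0,0,0.04],[0,0.006,0,0,0.04],[0,0.006,0,0,0.04],[0,0.006,0,0,0.04],[0,0.006,0,0,0.04],[0.001,0.006,0,0,0.04]],
])

```text
time: 13.1
tool_pos: [584.2, -243.7, 89.1]
tcp_rot: [-180.0, 0.0, 88.7]
ft_force: [-0.1, -1.5, 1.9]
finger_gap: 40.1
grip_force: 1.1
```

Emit:
servo_tool([
  [[0,0.009,0,0,0.04],[0,0.009,0,0,0.04],[0,0.009,0,0,0.04],[0.001,0.009,0,0,0.04],[0,0.009,0,0,0.04],[0,0.009,0,0,0.04],[0,0.009,0,0,0.04],[0,0.009,0,0,0.04],[0.001,0.009,0,0,0.04],[0,0.009,0,0,0.04]],
])

```text
time: 14.1
tool_pos: [586.2, -153.4, 88.9]
tcp_rot: [-180.0, -0.0, 88.7]
ft_force: [-0.8, -3.2, 0.1]
finger_gap: 40.2
grip_force: 1.2
```

Emit:
servo_tool([
  [[0,0.009,0,0,0.04],[0,0.009,0,0,0.04],[0,0.009,0,0,0.04],[0.001,0.009,0,0,0.04],[0,0.009,0,0,0.04],[0,0.009,0,0,0.04],[0,0.008,0,0,0.04],[0,0.006,0,0,0.04],[0.001,0.004,0,0,0.04],[0,0.003,0,0,0.04]],
])

```text
time: 15.1
tool_pos: [588.2, -78.8, 89.0]
tcp_rot: [-180.0, -0.0, 88.7]
ft_force: [-0.8, -1.4, 0.3]
finger_gap: 39.8
grip_force: 1.1
```

Emit:
servo_tool([
  [[0,0.004,0,0,0.04],[0,0.004,0,0,0.04],[0,0.003,0,0,0.04],[0,0.001,0,0,0.04],[0,0,0,0,0.04]],
])

```text
time: 15.6
tool_pos: [588.4, -66.9, 89.1]
tcp_rot: [180.0, -0.0, 88.7]
ft_force: [-0.2, -0.4, 0.2]
finger_gap: 40.1
grip_force: 0.0
```

Emit:
servo_tool([
  [[0,0.002,0,0,0.04],[0,0.001,0,0,0.04],[0,0,0,0,0.04]],
])

```text
time: 15.9
tool_pos: [588.5, -64.3, 89.2]
tcp_rot: [180.0, 0.0, 88.7]
ft_force: [0.4, -2.4, -1.1]
finger_gap: 40.0
grip_force: 1.0
```

Emit:
servo_tool([
  [[0,0.002,0,0,0.04],[0,0.001,0,0,0.04],[0,0,0,0,0.04],[0,0,0,0,0.04]],
])

```text
time: 16.3
tool_pos: [588.5, -63.9, 89.2]
tcp_rot: [180.0, 0.2, 88.6]
ft_force: [0.8, -15.8, -2.0]
finger_gap: 39.8
grip_force: 7.5
```

Force rose to 16 N, so the stop is against the mould. I'll retreat and check.

Emit:
servo_tool([
  [[0,-0.01,0,0,0.04],[0,-0.02,0,0,0.04],[0,0,0.04,0,0.04],[0,0,0.04,0,0.04],[0,-0.04,0.02,0,0.04],[0,-0.05,0,0,0.04],[0,-0.05,0,0,0.04],[0,-0.05,0,0,0.04],[0,0,0,0,0.04],[0,0,0,0,0.04]],
])

```text
time: 17.3
tool_pos: [588.0, -282.3, 188.9]
tcp_rot: [-180.0, -0.1, 88.5]
ft_force: [-0.1, 0.1, -0.4]
finger_gap: 39.8
grip_force: 0.0
```

```bash
python3 - <<'E'
from bench import optics
import cv2
a=optics.snapshot("top")["frame"][118:243,232:432]
cv2.imwrite("pics/t5.png",cv2.resize(a,None,fx=4,fy=4,interpolation=cv2.INTER_CUBIC))
E
```

```text
(no output)
```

View pics/t5.png

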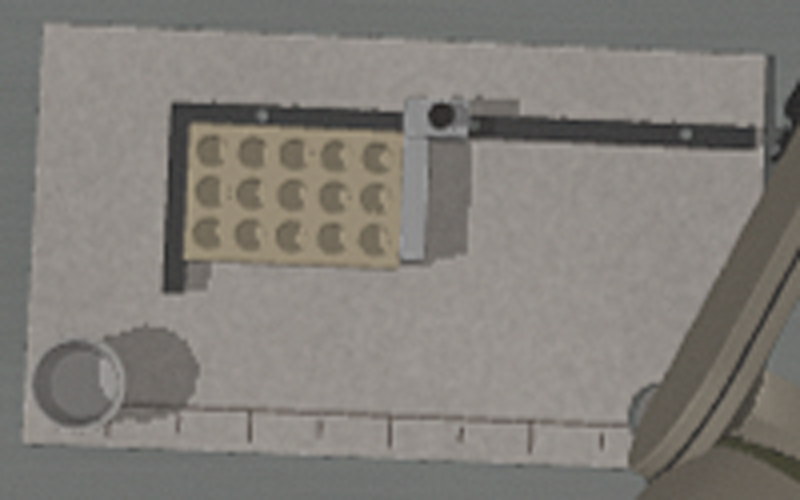

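The mould is home, with its left edge at u≈188 and its upper edge at v≈126 to 132. The end stop's face touches its free end at u≈402, and the gripper is clear.

```bash
python3 -c "
from bench import r
print(r.hand_in())"
```

```text
the job is handed in; nothing more can be done
None
```

I pushed the round-cavity mould flush into the corner, slid the end stop against its free end, backed the gripper clear and handed the job in at about 17 s; the hand-in gave no verdict, but the last top view showed the mould home with the stop touching it.

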